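# Dispense three specimen cassettes into a tray

## Robot

A 6-joint arm with a two-finger parallel gripper is mounted at the origin on the work surface. World frame = base frame: x ahead of the robot, y to its left, z up, the work surface at z = 0. Lengths are in m, angles in degrees, forces in N, time in s.
With the tool pointing down it reaches from about 0.4 to 0.825 m from the base axis. Payload 7 kg.
Tool frame: the origin (TCP) lies between the finger pads; the fingertips stand 11 mm ahead of it and the grasp point (between the pads) lies 8 mm behind it (r.tcp_to_tips is the distance from the TCP to the fingertips, in m); x points along the fingers, y is the direction in which the jaws open and shut, and the axes are right-handed (so a half turn about x gives the same grasp; the last joint's range is limited). The gripper opens to 88 mm and grips with 3 to 60 N. Pads are 19 mm wide; open, the fingers measure 130 mm over their backs; the gripper's body (78 mm by 193 mm) begins 47 mm behind the grasp point.
Start: joints at [82.855, 20.546, 0.682, 0, -70.136, -16.507], TCP at [0.271, 0.618, 0.238] pointing down, gripper open.
Joint ranges: [-176.03, 176.03], [-82.01, 121.73], [-58.28, 71.71], [-173.87, 95.51], [-174.79, -0.11], [-173.66, 173.66]. Speed limits (degrees/s): [136.94, 136.94, 172.46, 180, 180, 180].

## Interface

Orientations are given as [roll, pitch, yaw] about the fixed x, y, z axes, in that order (R = Rz(yaw) Ry(pitch) Rx(roll)).
In Python, from plant import r gives the robot as it stands.
- The arm moves only by the tool arm_command, never from a script. Its argument "plan" is a list of rows, each an object of numbers: "dx", "dy", "dz": the shift along the tool's x, y, z each as a share of 0.02 m, from -1 to 1; "wx", "wy", "wz": the turn, a rotation vector about the tool's x, y, z each as a share of 0.08 rad, from -1 to 1. In form: [{"dx": .., "dy": .., "dz": .., "wx": .., "wy": .., "wz": ..}, ...]. A call has 1 to 20 rows; each row shifts and turns the pose as measured when the row begins, along the tool's axes as they then stand; what a row does not reach is not made up. A row lasts 1/12 s, in which the tool goes at most 41.7 mm and 7.16 degrees, less where a joint would pass 70% of its speed; a pose out of reach is approached as far as the arm can. A call with a number of a shift or a turn outside -1 to 1 is refused whole. A call with a gripper value outside its range is refused whole. "fingers" is the closure, from -1 (fully open) to 1 (shut), so that 0 is half open, set as the call begins (left out, the last holds). The fingers move at their own pace and stop on an object; "force" is the grip in N (left out, the last holds). Time passes only in rows, so rows that do not move let the fingers close. It gives the time, the measured TCP pose, the force and the opening at its end, in the units of the state.
- r.get_state(): the state, without advancing time (a new reading comes with each control period).
- r.capture(name): name is "scene" or "top" or "wrist"; returns (picture, depth): 384x512x3 uint8, red, green, blue; 384x512 float32, m along the optical axis (not along the pixel's ray), 0 where there is no reading.
- r.camera_model(name): a dict with "vertical_fov" (degrees; the focal length in pixels is half the picture's height over the tangent of half this angle, whatever the lens; pixels are square), "cx", "cy" (the principal point, pixels), "R" (3x3) and "t" (3): a world point X has camera coordinates R X + t. Camera axes: x right, y down, z forward; pixel columns grow to the right and rows downward; lengths in m; the calibration is good to about 2 mm. A picture is of the moment at which its call begins: read the wrist's pose just before it. camera_model takes no time and is no camera call; for the wrist camera it gives the pose at the moment of the call.
- r.close_job(): hands the job in, once; it reports no verdict.
Trained networks look in the newest picture that a camera, given by its name, has taken for a name from the list of things; names that differ only in an ending like _2 or _b are one class to them, and where a whole thing is asked for, a point or a joint stands for the part that bears it (a point fixed in the world has none). Each returns a list of dicts, best first, with "score" (0 to 1); they miss things now and then, are a little off and sometimes report something else, mostly with a low value. They report only what shows in the picture. A call takes as long as a camera call. They do not tell look-alikes from the thing itself.
- r.cut_out(camera, query): "mask" (384x512 bool, what is visible of it) and "bbox" ([left, top, width, height] in pixels, round what is visible of it).
- r.spot_point(camera, query): "centre" ([column, row] in pixels: a listed point, or the origin of a listed thing).
The state is a dict: "time_s": time; "joints": joint angles; "qd": joint speeds; "joint_torque": joint torques, N m; "tcp_pos": TCP position; "eef_rot": TCP orientation; "contact_force": force on the tool from outside, world axes, zero at the start; "moment": the same for the moment, N m; "gripper_width": finger opening in m.
Only numpy, scipy, OpenCV 4.12 (cv2) and the standard library are available. Lean on these libraries where they do the work, as an engineer would, in place of code of your own. Each camera call takes 0.05 s, during which the arm holds its last target.

## Task

Bring the empty steel tray lengthways under the mouth of the cassette dispenser, until its end rests against the dispenser, and leave it flat on the bench there. Then press the dispenser's lever right down three times, letting it come all the way up after each press, so that exactly three cassettes lie in the tray and the other three stay in the magazine. Do not disturb the bottle, the beaker or the slide box.

Things in the scene. Friction and masses are not known exactly. Their poses are not given: they have to be found in the camera images.
- dispenser: bench-top specimen-cassette dispenser, white and bare metal, fixed. Origin on the bench under the stack; x points from mouth to lever, z up. Upright aluminium magazine (x -20 to 20 mm, 51 mm wide along y, top 105 mm up) holds six flat cassettes. White cheeks at x 24 to 74 mm, 136 mm high, carry the lever. Below the overhanging magazine its body and foot (84 mm wide) begin at x = 0
- lever (a joint): sprung press lever, hinged about the dispenser's y at x 46 mm, 120 mm up: 0 = up at rest, 0.45 rad = fully down at its stop. Takes 3 N at first, 7 N at the bottom; springs back when let go. A full press pushes the lowest cassette out of the mouth (it falls at about 0.42 rad); only when the lever is let right up does the stack drop, so that the next press takes the next one
- paddle (a point): middle of the top face of the lever's black paddle (44 mm along the lever, 34 mm wide, 10 mm thick), 82 mm from the hinge on the dispenser's +x side, facing up. About 145 mm above the bench at rest, 108 mm when fully down; slopes 0.225 rad up outwards at rest, as much down when pressed. Nothing stands above it
- mouth (a point): the mouth of the dispenser, a slot at the foot of the stack that looks to its -x: this point is the middle of the edge (dispenser x = -15 mm, 42 mm up) over which cassettes are pushed and drop. Below it the room is open, 38 mm high, back to the dispenser's body 15 mm behind the edge, so that the tray slides in under it and stops there
- tray_center (a point): empty open steel tray, 120 x 64 mm (x, y), 28 mm high, walls and floor 4 mm, 0.13 to 0.25 kg, loose on the bench; this point is its centre, 14 mm up. Both ends are alike. Under the mouth its long axis lies along the dispenser's x, one end against the dispenser's body, this point at dispenser x = -60 mm, y = 0
- cassette1_center (a point): white plastic specimen cassette, a flat block 28 x 40 x 8 mm (x, y, z), 12 g; this point is its centre. It starts lowest of the stack of six in the magazine
- cassette2_center (a point): white plastic specimen cassette, a flat block 28 x 40 x 8 mm (x, y, z), 12 g; this point is its centre. It starts second from below of the stack of six in the magazine
- cassette3_center (a point): white plastic specimen cassette, a flat block 28 x 40 x 8 mm (x, y, z), 12 g; this point is its centre. It starts third from below of the stack of six in the magazine
- cassette4_center (a point): white plastic specimen cassette, a flat block 28 x 40 x 8 mm (x, y, z), 12 g; this point is its centre. It starts fourth from below of the stack of six in the magazine
- cassette5_center (a point): white plastic specimen cassette, a flat block 28 x 40 x 8 mm (x, y, z), 12 g; this point is its centre. It starts fifth from below of the stack of six in the magazine
- cassette6_center (a point): white plastic specimen cassette, a flat block 28 x 40 x 8 mm (x, y, z), 12 g; this point is its centre. It starts topmost of the stack of six in the magazine
- reagent: bystander: amber bottle with white cap, 56 mm across, 110 mm high, origin at its underside
- beaker: bystander: empty glass beaker, 66 mm across, 80 mm high, origin at its underside
- slidebox: bystander: closed slide box, grey with a white lid, 90 x 85 x 33 mm, origin at its underside
Mind the look-alikes: they are no part of the job. Leave any black or blue look-alike of the part that bears cassette6_center alone.

How it is judged:
By the outcome, as a careful person would: the job done as asked, in the order asked, and still so for the second after the job is handed in, with the robot touching nothing.
It also fails if it takes over 54 s, if anything falls off the work surface, if the arm or the gripper's body presses on something with over 40 N, if the wrist force passes 120 N, or if a joint passes its speed limit or range.

## Working session

There is one attempt and no reset: what is moved stays moved. The work goes in short steps, Python scripts to look and compute and a tool call to move; the robot and the scene stay as the last step left them, time stands still between calls to the robot, and variables do not carry over. Pictures are saved under pics/ and viewed, and the job is handed in when it is done.

Besides the shell and the picture viewer there is one more tool, called after ">>>" as name([rows], argument=value, ...), one row to a line, values as JSON. arm_command: Moves the arm, as the interface text tells. Shift numbers are shares of 0.02 m and turn numbers shares of 0.08 rad, none past 1 either way. Its arguments: {"type":"object","properties":{"plan":{"type":"array","items":{"type":"object","properties":{"dx":{"type":"number"},"dy":{"type":"number"},"dz":{"type":"number"},"wx":{"type":"number"},"wy":{"type":"number"},"wz":{"type":"number"}}}},"fingers":{"type":"number"},"force":{"type":"number"}},"required":["plan"]}

```bash
ls; mkdir -p pics; cat > h.py <<'E'
import numpy as np, cv2
from plant import r
from scipy.spatial.transform import Rotation as Rot
def save(n,p,scale=1.5):
    cv2.imwrite('pics/'+n+'.png', cv2.resize(p[:,:,::-1],None,fx=scale,fy=scale))
def K(m):
    f=192/np.tan(np.radians(m['vertical_fov'])/2); return f,m['cx'],m['cy']
def back(m,u,v,d):
    f,cx,cy=K(m); u=np.asarray(u,float);v=np.asarray(v,float);d=np.asarray(d,float)
    P=np.stack([(u-cx)/f*d,(v-cy)/f*d,d],-1)
    return (P-np.array(m['t']))@np.array(m['R'])
def proj(m,X):
    f,cx,cy=K(m); c=np.asarray(X)@np.array(m['R']).T+np.array(m['t'])
    return np.stack([c[...,0]/c[...,2]*f+cx,c[...,1]/c[...,2]*f+cy],-1)
E
python3 - <<'E'
from h import *
print(r.get_state())
for n in ['scene','top']:
    p,d=r.capture(n); m=r.camera_model(n); save(n+'0',p); np.savez(n+'0.npz',p=p,d=d,R=m['R'],t=m['t'],cx=m['cx'],cy=m['cy'],vertical_fov=m['vertical_fov'])
    print(n,m)
    for q in ['dispenser','tray_center','mouth','paddle','reagent','beaker','slidebox']:
        for o in r.spot_point(n,q)[:3]:
            u,v=o['centre']; dd=d[int(np.clip(v,0,383)),int(np.clip(u,0,511))]
            print(n,q,round(o['score'],2),np.round([u,v]),np.round(back(m,u,v,dd),3))
print(r.get_state()['time_s'])
E
```

```text
pics
{'time_s': 0.0, 'joints': array([ 8.28585980e+01,  2.05894573e+01,  6.33838582e-01, -2.04846061e-02,
       -7.01369415e+01, -1.65070789e+01]), 'qd': array([-0.00268306,  0.00844739,  0.0460317 ,  0.01557512, -0.01314129,
        0.07447318]), 'joint_torque': array([ 4.37069320e-04, -5.82709622e+01,  2.93066704e+01,  6.99735850e+00,
        7.29675448e-03, -1.51614631e-04]), 'tcp_pos': array([0.2705879 , 0.61786626, 0.23664436]), 'eef_rot': array([  94.7559689 ,   89.90545716, -108.89948769]), 'contact_force': array([-0.17218224, -0.21298297, -0.54894321]), 'moment': array([-0.01037958,  0.00976496,  0.03153493]), 'gripper_width': 0.08744745458789226}
scene {'vertical_fov': 49.74311385721308, 'cx': 243.89987344108874, 'cy': 193.48256589404772, 'R': array([[-0.83587059,  0.54863447, -0.01790477],
       [ 0.4313208 ,  0.6362631 , -0.63963398],
       [-0.3395331 , -0.54237393, -0.76847107]]), 't': array([ 0.45375486, -0.14803936,  1.12962941])}
scene dispenser 0.73 [230. 231.] [ 0.568 -0.018 -0.001]
scene tray_center 0.9 [354. 287.] [0.433 0.243 0.004]
scene mouth 0.55 [231. 225.
[... 296 characters left out ...]
'vertical_fov': 47.8354459332196, 'cx': 256.2879461211139, 'cy': 192.2762411029326, 'R': array([[ 0.11740425, -0.99307508,  0.00425698],
       [-0.97308607, -0.1158949 , -0.19917798],
       [ 0.19829205,  0.01924193, -0.97995409]]), 't': array([-0.07974395,  0.56493923,  0.89888674])}
top dispenser 0.92 [258. 198.] [ 0.552 -0.018  0.088]
top tray_center 0.89 [135. 238.] [0.441 0.251 0.006]
top mouth 0.63 [250. 191.] [0.563 0.    0.103]
top paddle 0.57 [320. 208.] [ 0.536 -0.144  0.147]
top paddle 0.51 [354. 282.] [ 0.401 -0.237  0.073]
top reagent 0.82 [354. 288.] [ 0.388 -0.238  0.075]
top beaker 0.62 [365. 156.] [ 0.679 -0.243  0.066]
top slidebox 0.84 [157. 133.] [0.689 0.234 0.03 ]
0.8
```

View pics/scene0.png

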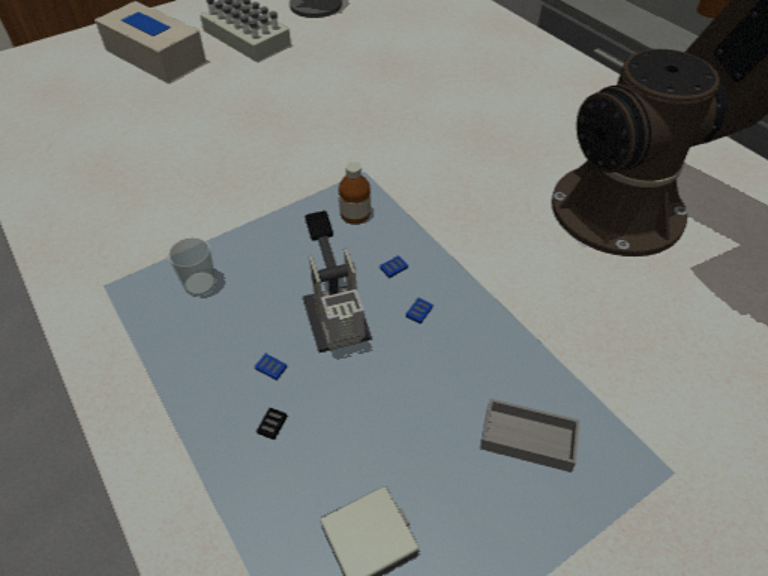

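View pics/top0.png

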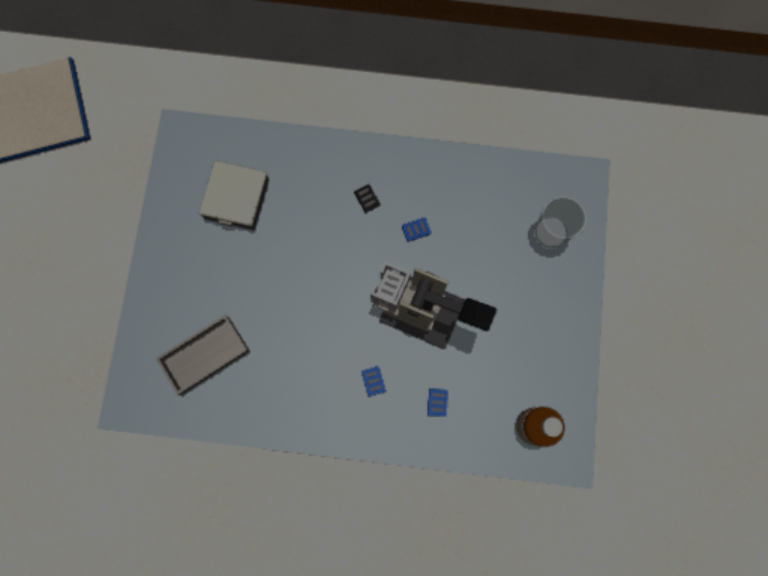

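The scene view shows the dispenser at about (340,310), with the lever's black paddle at (318,225), the tray at (530,435), the bottle at (354,195), the beaker at (192,265) and the slide box at (370,535). Three blue and one black loose cassettes are decoys and stay where they are. Next I'll measure the dispenser and tray from depth.

```bash
cat > meas.py <<'E'
from h import *
A=[]
for n in ['scene','top']:
    z=np.load(n+'0.npz'); m={k:z[k] for k in ['R','t']}; m.update({k:float(z[k]) for k in ['cx','cy','vertical_fov']})
    d=z['d'];p=z['p']; v,u=np.mgrid[:384,:512]; X=back(m,u,v,d); ok=d>0
    print(n,'table z',np.median(X[...,2][ok&(abs(X[...,0]-.6)<.05)&(abs(X[...,1]-.12)<.04)]))
    tr=ok&(abs(X[...,0]-.44)<.11)&(abs(X[...,1]-.25)<.11)&(X[...,2]>.018)&(X[...,2]<.04)
    q=X[tr][:,:2]; rc=cv2.minAreaRect((q*1000).astype(np.float32)); print('tray',len(q),rc, np.median(X[tr][:,2]))
    reg=ok&(abs(X[...,0]-.56)<.12)&(X[...,1]<.06)&(X[...,1]>-.19)&(X[...,2]>.02)
    for a,b in [(.095,.112),(.112,.128),(.130,.139),(.139,.16)]:
        s=reg&(X[...,2]>a)&(X[...,2]<b); q=X[s][:,:2]; print(a,b,len(q),cv2.minAreaRect((q*1000).astype(np.float32)),np.round(X[s].mean(0),4))
    s=reg&(p.max(-1)<45)&(X[...,1]<-.105)&(X[...,2]>.12)
    print('paddle',s.sum(),cv2.minAreaRect((X[s][:,:2]*1000).astype(np.float32)),X[s].mean(0))
    # small things above the table
    sm=((X[...,2]>.004)&ok&(abs(X[...,0]-.55)<.25)&(abs(X[...,1])<.32)).astype(np.uint8)
    c,l,st,ce=cv2.connectedComponentsWithStats(sm)
    for i in range(1,c):
        if st[i,4]>40:
            q=X[l==i]; print('  comp',st[i,4],np.round(np.median(q,0),3),np.round(q.min(0),3),np.round(q.max(0),3), np.median(p[l==i],0))
E
python3 meas.py
```

```text
scene table z 6.148690720900189e-05
tray 646 ((444.5640869140625, 247.9639892578125), (67.39189147949219, 120.39895629882812), 39.75428009033203) 0.026344260719214
0.095 0.112 278 ((562.9951171875, -43.540550231933594), (92.79551696777344, 53.36175537109375), 76.17657470703125) [ 0.5665 -0.0292  0.1023]
0.112 0.128 230 ((551.2403564453125, -78.71974182128906), (77.78816223144531, 62.38743591308594), 72.94729614257812) [ 0.5576 -0.0614  0.1229]
0.13 0.139 207 ((549.3615112304688, -85.41944885253906), (91.54337310791016, 56.214786529541016), 73.48723602294922) [ 0.5488 -0.0877  0.1344]
0.139 0.16 240 ((534.0433959960938, -136.69906616210938), (47.2027473449707, 34.00042724609375), 72.07147216796875) [ 0.5338 -0.1391  0.1442]
paddle 251 ((535.6471557617188, -131.0016326904297), (55.84634017944336, 32.55857467651367), 73.22559356689453) [ 0.53416339 -0.13579152  0.14325157]
  comp 689 [ 0.409 -0.242  0.062] [ 0.373 -0.278  0.004] [ 0.428 -0.228  0.112] [74. 54. 42.]
  comp 2213 [ 0.564 -0.051  0.091] [ 0.511 -0.162  0.004] [0.608 0.008 0.15 ] [65. 64. 59.]
  comp 914 [ 0.704 -0.249  0.05
[... 1633 characters left out ...]
0.004] [0.746 0.056 0.012] [34. 33. 33.]
  comp 790 [ 0.712 -0.267  0.05 ] [ 0.671 -0.317  0.004] [ 0.735 -0.23   0.084] [75. 80. 81.]
  comp 198 [ 0.682 -0.05   0.008] [ 0.662 -0.073  0.004] [ 0.702 -0.027  0.012] [ 37.5  64.  110.5]
  comp 2601 [ 0.545 -0.071  0.09 ] [ 0.499 -0.164  0.004] [0.617 0.011 0.151] [47. 45. 43.]
  comp 1142 [0.445 0.25  0.008] [0.381 0.181 0.004] [0.508 0.312 0.033] [103.  99.  93.]
  comp 219 [ 0.437 -0.011  0.008] [ 0.414 -0.03   0.004] [0.46  0.01  0.014] [ 48.  72. 117.]
  comp 225 [ 0.417 -0.111  0.008] [ 0.398 -0.125  0.004] [ 0.437 -0.095  0.012] [ 47.  71. 116.]
  comp 700 [ 0.399 -0.248  0.077] [ 0.371 -0.294  0.004] [ 0.433 -0.23   0.113] [64. 37. 17.]
```

```bash
python3 - <<'E'
import cv2
a=cv2.imread('pics/top0.png')[240:400,340:520]; b=cv2.imread('pics/scene0.png')[200:370,280:390]
cv2.imwrite('pics/c1.png',cv2.resize(a,None,fx=4,fy=3.5,interpolation=2));cv2.imwrite('pics/c2.png',cv2.resize(b,None,fx=3.5,fy=3.5,interpolation=2))
E
cat > meas2.py <<'E'
from h import *
P=[]
for n in ['scene','top']:
    z=np.load(n+'0.npz'); m={k:z[k] for k in ['R','t']}; m.update({k:float(z[k]) for k in ['cx','cy','vertical_fov']})
    d=z['d'];p=z['p']; v,u=np.mgrid[:384,:512]; X=back(m,u,v,d); ok=d>0
    reg=ok&(abs(X[...,0]-.56)<.12)&(X[...,1]<.06)&(X[...,1]>-.19)&(X[...,2]>.004)
    Q=X[reg]; C=p[reg]
    for yaw in (-106.8,):
        a=np.radians(yaw); ex=np.array([np.cos(a),np.sin(a)]); ey=np.array([-ex[1],ex[0]])
        o=np.array([.567,-.018]); L=np.c_[(Q[:,:2]-o)@ex,(Q[:,:2]-o)@ey,Q[:,2]]*1000
        # side map
        img=np.zeros((500,800,3),np.uint8)
        for q,c in zip(L,C):
            cv2.circle(img,(int(150+q[0]*2.0),int(125+q[1]*2)),1,[int(min(255,x*2)) for x in c[::-1]],-1)
            cv2.circle(img,(int(150+q[0]*2.0),int(490-q[2]*1.6)),1,[int(min(255,x*2)) for x in c[::-1]],-1)
        cv2.imwrite('pics/map_%s.png'%n,img)
        for nm,s in [('magtop',(L[:,2]>101)&(L[:,2]<109)&(L[:,0]<24)),('cheektop',(abs(L[:,2]-136)<4)&(L[:,0]<76)&(L[:,0]>15)&(C.min(1)>45)),('paddle',(L[:,0]>100)&(L[:,2]>125)),('foot',(L[:,2]<20))]:
            q=L[s]; print(n,nm,len(q),'x',np.round(np.percentile(q[:,0],[0,3,50,97,100])),'y',np.round(np.percentile(q[:,1],[0,3,50,97,100])), 'z',np.median(q[:,2]).round(1))
        rc=cv2.minAreaRect(L[(L[:,0]>100)&(L[:,2]>125)][:,:2].astype(np.float32)); print(rc)
E
python3 meas2.py
```

```text
scene magtop 141 x [-20. -19.   5.  21.  23.] y [-23. -22.   3.  28.  28.] z 103.9
scene cheektop 88 x [26. 26. 49. 71. 76.] y [-26. -25. -20.  30.  31.] z 134.6
scene paddle 283 x [100. 103. 123. 144. 147.] y [-14. -13.   4.  19.  20.] z 143.2
scene foot 550 x [-87. -16.  19. 105. 112.] y [-127. -122.   34.  115.  126.] z 8.6
((123.54022216796875, 2.7502622604370117), (34.00040054321289, 46.43904113769531), 88.87159729003906)
top magtop 147 x [-19. -18.   7.  21.  22.] y [-23. -22.   3.  28.  29.] z 104.7
top cheektop 119 x [26. 27. 49. 73. 75.] y [-25. -25.  26.  31.  31.] z 135.5
top paddle 392 x [100. 103. 126. 147. 149.] y [-14. -13.   2.  19.  20.] z 144.9
top foot 976 x [-96. -43.  71. 119. 189.] y [-134. -120.  -24.  115.  148.] z 8.9
((124.33088684082031, 3.341343879699707), (48.51274871826172, 34.40483093261719), 0.4918060302734375)meas2.py:14: RuntimeWarning: overflow encountered in scalar multiply
  cv2.circle(img,(int(150+q[0]*2.0),int(125+q[1]*2)),1,[int(min(255,x*2)) for x in c[::-1]],-1)
meas2.py:15: RuntimeWarning: overflow encountered in scalar multiply
  cv2.circle(img,(int(150+q[0]*2.0),int(490-q[2]*1.6)),1,[int(min(255,x*2)) for x in c[::-1]],-1)
```

View pics/c1.png

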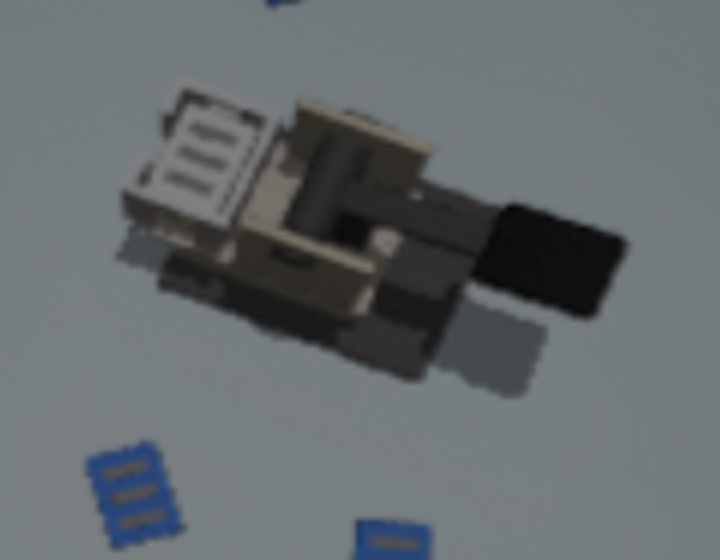

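View pics/c2.png

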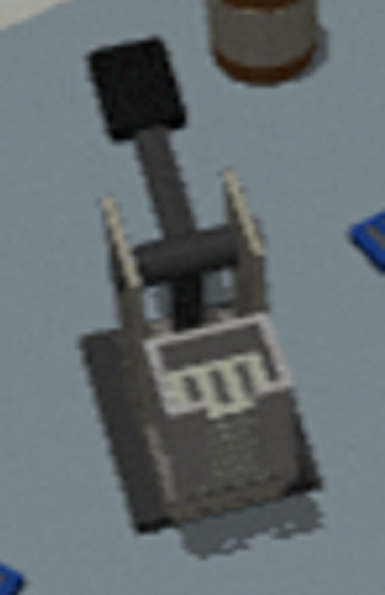

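```bash
python3 -c "
import cv2,numpy as np
cv2.imwrite('pics/maps.png',cv2.resize(np.hstack([cv2.imread('pics/map_scene.png')[:,:520],cv2.imread('pics/map_top.png')[:,:520]]),(800,385)))"
```

```text
(no output)
```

View pics/maps.png

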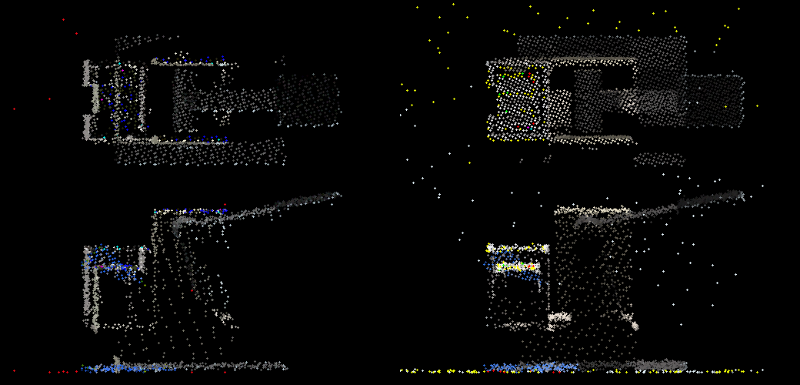

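The fit agrees across both cameras. The magazine top is 40x51 mm at z 0.105, the cheeks are at 0.136, and the paddle is at 0.145. The dispenser origin is about (0.570, -0.019) with yaw -106.8°. The tray is at (0.445, 0.247) with its long axis at 130°. Next I'll work out the move numbers.

```bash
cat >> h.py <<'E'
YAW=np.radians(-106.8); EX=np.array([np.cos(YAW),np.sin(YAW),0]); EY=np.array([-EX[1],EX[0],0]); O=np.array([.5696,-.0193,0])
def disp(x,y,z): return O+x/1000*EX+y/1000*EY+np.array([0,0,z/1000])
def todisp(X): q=(np.asarray(X)-O); return np.array([q@EX,q@EY,q[2]])*1000
def pose():
    s=r.get_state(); return np.array(s['tcp_pos']),Rot.from_euler('xyz',s['eef_rot'],degrees=True).as_matrix(),s
def go(target,ydeg):
    """needed shift (rows of 0.02 m) in tool axes, turn in rows of .08 rad; tool down, tool y at ydeg or ydeg+180"""
    p,R,s=pose()
    best=None
    for k in (0,180):
        a=np.radians(ydeg+k); y=np.array([np.cos(a),np.sin(a),0]); x=np.array([0,0,-1.]); T=np.stack([x,y,np.cross(x,y)],1)
        rv=Rot.from_matrix(R.T@T).as_rotvec()
        if best is None or np.linalg.norm(rv)<np.linalg.norm(best[0]): best=(rv,T)
    d=R.T@(np.array(target)-p)
    print('t',s['time_s'],'p',p.round(4),'tool y',np.degrees(np.arctan2(R[1,1],R[0,1])).round(2),'j6',s['joints'][5].round(1),'F',s['contact_force'].round(1),'w',round(s['gripper_width'],4))
    print('  shift mm world',(1000*(np.array(target)-p)).round(1),'shift units',(d/.02).round(2),'turn units',(best[0]/.08).round(2))
    print('  shift units in final tool axes',(best[1].T@(np.array(target)-p)/.02).round(2))
E
python3 - <<'E'
from h import *
print(disp(-60,0,14),disp(126,0,145))
go([.445,.247,.15],40)
p,R,s=pose();print(R.round(3))
E
```

```text
[0.58694191 0.03813917 0.014     ] [ 0.53318199 -0.13992226  0.145     ]
t 0.8 p [0.2708 0.6183 0.2376] tool y -113.65 j6 -16.5 F [-0.1 -0.7  0.5] w 0.0876
  shift mm world [ 174.2 -371.3  -87.6] shift units [  4.38  13.51 -15.43] turn units [5.75 0.   0.  ]
  shift units in final tool axes [  4.38   5.26 -19.82]
[[-0.    -0.401 -0.916]
 [ 0.    -0.916  0.401]
 [-1.    -0.     0.   ]]
```

>>> arm_command([
  {"dx": 0.2,"dy": 0.6,"dz": -1,"wx": 0.96},
  {"dx": 0.2,"dy": 0.6,"dz": -1,"wx": 0.96},
  {"dx": 0.2,"dy": 0.5,"dz": -1,"wx": 0.96},
  {"dx": 0.2,"dy": 0.5,"dz": -1,"wx": 0.96},
  {"dx": 0.2,"dy": 0.4,"dz": -1,"wx": 0.96},
  {"dx": 0.2,"dy": 0.4,"dz": -1,"wx": 0.96},
  {"dx": 0.2,"dy": 0.3,"dz": -1},
  {"dx": 0.2,"dy": 0.3,"dz": -1},
  {"dx": 0.2,"dy": 0.3,"dz": -1},
  {"dx": 0.2,"dy": 0.3,"dz": -1},
  {"dx": 0.2,"dy": 0.3,"dz": -1},
  {"dx": 0.2,"dy": 0.3,"dz": -1},
], fingers=-1)

```text
schema error: expected keys dx, dy, dz, wx, wy, wz
```

```bash
python3 - <<'E'
from h import *
go([.4309,.2639,.15],40)
E
```

```text
t 0.8 p [0.2708 0.6183 0.2376] tool y -113.65 j6 -16.5 F [-0.1 -0.7  0.5] w 0.0876
  shift mm world [ 160.1 -354.4  -87.6] shift units [  4.38  13.02 -14.44] turn units [5.75 0.   0.  ]
  shift units in final tool axes [  4.38   5.26 -18.72]
```

All six keys are required in every row, so I'm resending it complete.

>>> arm_command([
  {"dx": 0.2,"dy": 0.6,"dz": -1,"wx": 0.96,"wy": 0,"wz": 0},
  {"dx": 0.2,"dy": 0.6,"dz": -1,"wx": 0.96,"wy": 0,"wz": 0},
  {"dx": 0.2,"dy": 0.5,"dz": -1,"wx": 0.96,"wy": 0,"wz": 0},
  {"dx": 0.2,"dy": 0.5,"dz": -1,"wx": 0.96,"wy": 0,"wz": 0},
  {"dx": 0.2,"dy": 0.4,"dz": -1,"wx": 0.96,"wy": 0,"wz": 0},
  {"dx": 0.2,"dy": 0.4,"dz": -1,"wx": 0.96,"wy": 0,"wz": 0},
  {"dx": 0.2,"dy": 0.3,"dz": -1,"wx": 0,"wy": 0,"wz": 0},
  {"dx": 0.2,"dy": 0.3,"dz": -1,"wx": 0,"wy": 0,"wz": 0},
  {"dx": 0.2,"dy": 0.3,"dz": -1,"wx": 0,"wy": 0,"wz": 0},
  {"dx": 0.2,"dy": 0.3,"dz": -1,"wx": 0,"wy": 0,"wz": 0},
  {"dx": 0.2,"dy": 0.3,"dz": -1,"wx": 0,"wy": 0,"wz": 0},
  {"dx": 0.2,"dy": 0.3,"dz": -1,"wx": 0,"wy": 0,"wz": 0},
], fingers=-1)

```text
time_s: 1.8
tcp_pos: [0.3854, 0.3786, 0.188]
eef_rot: [-65.8, 89.8, 63.1]
contact_force: [0.5, 0.3, 0.1]
gripper_width: 0.0873
```

```bash
python3 - <<'E'
from h import *
go([.4309,.2639,.15],40)
E
```

```text
t 1.8 p [0.3854 0.3786 0.188 ] tool y -141.12 j6 -26.4 F [0.5 0.3 0.1] w 0.0873
  shift mm world [  45.5 -114.7  -38. ] shift units [ 1.88  1.84 -5.9 ] turn units [-0.24  0.02  0.05]
  shift units in final tool axes [ 1.9   1.95 -5.86]
```

>>> arm_command([
  {"dx": 0.3,"dy": 0.3,"dz": -1,"wx": 0,"wy": 0,"wz": 0},
  {"dx": 0.3,"dy": 0.3,"dz": -1,"wx": -0.12,"wy": 0,"wz": 0},
  {"dx": 0.3,"dy": 0.3,"dz": -1,"wx": -0.12,"wy": 0,"wz": 0},
  {"dx": 0.3,"dy": 0.3,"dz": -1,"wx": 0,"wy": 0,"wz": 0.05},
  {"dx": 0.3,"dy": 0.3,"dz": -1,"wx": 0,"wy": 0,"wz": 0},
  {"dx": 0.3,"dy": 0.3,"dz": -0.8,"wx": 0,"wy": 0,"wz": 0},
  {"dx": 0,"dy": 0,"dz": 0,"wx": 0,"wy": 0,"wz": 0},
])

```text
time_s: 2.38
tcp_pos: [0.4337, 0.258, 0.1511]
eef_rot: [-39.3, 89.8, 90.6]
contact_force: [-0.2, -0.6, -0.4]
gripper_width: 0.0875
```

```bash
python3 - <<'E'
from h import *
go([.4309,.2639,.02],40)
m=r.camera_model('wrist'); p,d=r.capture('wrist'); save('w1',p)
v,u=np.mgrid[:384,:512]; X=back(m,u,v,d)
s=(d>0)&(X[...,2]>.02)&(X[...,2]<.036)&(abs(X[...,0]-.445)<.1)&(abs(X[...,1]-.247)<.1)
print(s.sum(),cv2.minAreaRect((X[s][:,:2]*1000).astype(np.float32)))
E
```

```text
t 2.3833 p [0.4337 0.258  0.1511] tool y -140.04 j6 -12.9 F [-0.2 -0.6 -0.4] w 0.0875
  shift mm world [  -2.8    5.9 -131.1] shift units [ 6.55 -0.07  0.3 ] turn units [-0.01  0.03  0.03]
  shift units in final tool axes [ 6.55 -0.08  0.32]
1813 ((445.59796142578125, 246.43104553222656), (64.30083465576172, 119.20669555664062), 40.09434509277344)
```

View pics/w1.png

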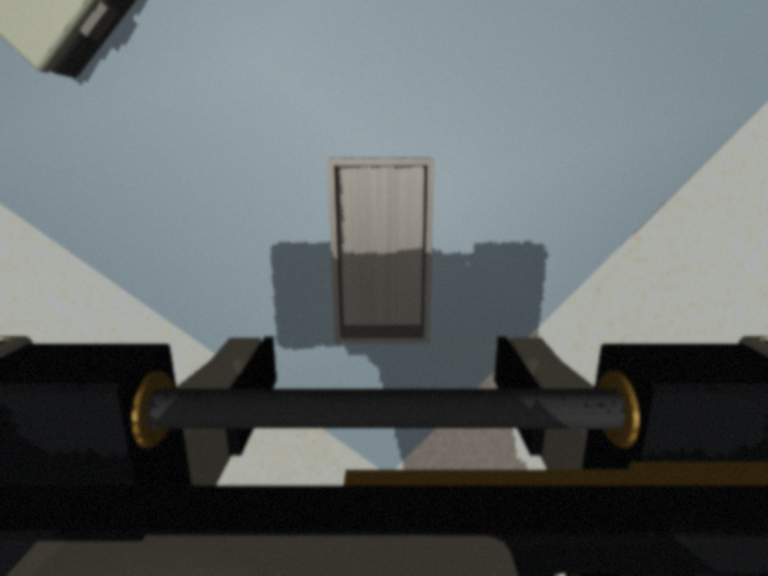

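>>> arm_command([
  {"dx": 1,"dy": 0,"dz": 0.1,"wx": 0,"wy": 0,"wz": 0},
  {"dx": 1,"dy": 0,"dz": 0.1,"wx": 0,"wy": 0,"wz": 0},
  {"dx": 1,"dy": 0,"dz": 0.1,"wx": 0,"wy": 0,"wz": 0},
  {"dx": 1,"dy": 0,"dz": 0,"wx": 0,"wy": 0,"wz": 0},
  {"dx": 1,"dy": 0,"dz": 0,"wx": 0,"wy": 0,"wz": 0},
  {"dx": 1,"dy": 0,"dz": 0,"wx": 0,"wy": 0,"wz": 0},
  {"dx": 0.4,"dy": 0,"dz": 0,"wx": 0,"wy": 0,"wz": 0},
  {"dx": 0,"dy": 0,"dz": 0,"wx": 0,"wy": 0,"wz": 0},
])

```text
time_s: 3.1
tcp_pos: [0.4339, 0.2731, 0.0243]
eef_rot: [-76.7, 89.0, 53.4]
contact_force: [-0.3, 0.2, -0.1]
gripper_width: 0.0876
```

```bash
python3 - <<'E'
from h import *
go([.4314,.2634,.0145],40)
E
```

```text
t 3.1 p [0.4339 0.2731 0.0243] tool y -139.9 j6 -14.1 F [-0.3  0.2 -0.1] w 0.0876
  shift mm world [-2.5 -9.7 -9.8] shift units [ 0.48  0.41 -0.29] turn units [0.02 0.05 0.22]
  shift units in final tool axes [ 0.49  0.41 -0.29]
```

>>> arm_command([
  {"dx": 0.25,"dy": 0.2,"dz": -0.15,"wx": 0,"wy": 0.03,"wz": 0.12},
  {"dx": 0.25,"dy": 0.2,"dz": -0.15,"wx": 0,"wy": 0.02,"wz": 0.1},
  {"dx": 0,"dy": 0,"dz": 0,"wx": 0,"wy": 0,"wz": 0},
])

```text
time_s: 3.35
tcp_pos: [0.4322, 0.2647, 0.0153]
eef_rot: [-108.1, 90.0, 22.1]
contact_force: [0.0, -0.0, 0.3]
gripper_width: 0.0879
```

```bash
python3 - <<'E'
from h import *
go([.4314,.2634,.0145],40)
E
```

```text
t 3.35 p [0.4322 0.2647 0.0153] tool y -139.79 j6 -13.5 F [ 0.  -0.   0.3] w 0.0879
  shift mm world [-0.8 -1.3 -0.8] shift units [ 0.04  0.07 -0.02] turn units [ 0.05 -0.    0.  ]
  shift units in final tool axes [ 0.04  0.07 -0.02]
```

>>> arm_command([
  {"dx": 0,"dy": 0.07,"dz": 0,"wx": 0,"wy": 0,"wz": 0},
  {"dx": 0,"dy": 0,"dz": 0,"wx": 0,"wy": 0,"wz": 0},
  {"dx": 0,"dy": 0,"dz": 0,"wx": 0,"wy": 0,"wz": 0},
  {"dx": 0,"dy": 0,"dz": 0,"wx": 0,"wy": 0,"wz": 0},
  {"dx": 0,"dy": 0,"dz": 0,"wx": 0,"wy": 0,"wz": 0},
  {"dx": 0,"dy": 0,"dz": 0,"wx": 0,"wy": 0,"wz": 0},
], fingers=1, force=30)

```text
time_s: 3.85
tcp_pos: [0.4322, 0.2646, 0.0181]
eef_rot: [-80.0, 89.7, 50.2]
contact_force: [-0.1, -0.6, -1.4]
gripper_width: 0.0639
```

>>> arm_command([
  {"dx": -0.5,"dy": 0,"dz": 0,"wx": 0,"wy": 0,"wz": 0},
  {"dx": -0.7,"dy": 0,"dz": 0,"wx": 0,"wy": 0,"wz": 0},
  {"dx": 0,"dy": 0,"dz": 0,"wx": 0,"wy": 0,"wz": 0},
])

```text
time_s: 4.1
tcp_pos: [0.4315, 0.2637, 0.0431]
eef_rot: [-81.7, 89.9, 48.5]
contact_force: [0.5, 0.8, -1.9]
gripper_width: 0.0635
```

```bash
python3 - <<'E'
from h import *
go(disp(-110,0,40),-16.8)
E
```

```text
t 4.1 p [0.4315 0.2637 0.0431] tool y -139.84 j6 -13.6 F [ 0.5  0.8 -1.9] w 0.0635
  shift mm world [ 169.9 -177.7   -3.1] shift units [  0.15  -0.76 -12.27] turn units [12.43  0.02  0.03]
  shift units in final tool axes [  0.15 -10.7   -6.05]
```

>>> arm_command([
  {"dx": 0,"dy": -0.09,"dz": -0.94,"wx": 0.95,"wy": 0,"wz": 0},
  {"dx": 0,"dy": -0.16,"dz": -0.93,"wx": 0.95,"wy": 0,"wz": 0},
  {"dx": 0,"dy": -0.24,"dz": -0.91,"wx": 0.95,"wy": 0,"wz": 0},
  {"dx": 0,"dy": -0.31,"dz": -0.89,"wx": 0.95,"wy": 0,"wz": 0},
  {"dx": 0,"dy": -0.37,"dz": -0.87,"wx": 0.95,"wy": 0,"wz": 0},
  {"dx": 0,"dy": -0.44,"dz": -0.84,"wx": 0.95,"wy": 0,"wz": 0},
  {"dx": 0,"dy": -0.5,"dz": -0.8,"wx": 0.95,"wy": 0,"wz": 0},
  {"dx": 0,"dy": -0.56,"dz": -0.76,"wx": 0.95,"wy": 0,"wz": 0},
  {"dx": 0,"dy": -0.62,"dz": -0.71,"wx": 0.95,"wy": 0,"wz": 0},
  {"dx": 0,"dy": -0.67,"dz": -0.66,"wx": 0.95,"wy": 0,"wz": 0},
  {"dx": 0,"dy": -0.7,"dz": -0.5,"wx": 0.95,"wy": 0,"wz": 0},
  {"dx": 0,"dy": 0,"dz": 0,"wx": 0.95,"wy": 0,"wz": 0},
  {"dx": 0,"dy": 0,"dz": 0,"wx": 0,"wy": 0,"wz": 0},
])

```text
time_s: 5.18
tcp_pos: [0.5852, 0.1138, 0.0444]
eef_rot: [-13.7, 89.6, 61.7]
contact_force: [0.1, 0.4, -2.0]
gripper_width: 0.0637
```

```bash
python3 - <<'E'
from h import *
go(disp(-110,0,40),-16.8)
E
```

```text
t 5.1833 p [0.5852 0.1138 0.0444] tool y 165.44 j6 -44.0 F [ 0.1  0.4 -2. ] w 0.0637
  shift mm world [ 16.2 -27.8  -4.4] shift units [ 0.21 -1.13 -1.14] turn units [0.49 0.08 0.02]
  shift units in final tool axes [ 0.22 -1.18 -1.1 ]
```

>>> arm_command([
  {"dx": 0.2,"dy": -0.6,"dz": -0.4,"wx": 0.5,"wy": 0.08,"wz": 0.02},
  {"dx": 0.3,"dy": -0.55,"dz": -0.4,"wx": 0,"wy": 0,"wz": 0},
  {"dx": 0.3,"dy": 0,"dz": -0.2,"wx": 0,"wy": 0,"wz": 0},
  {"dx": 0,"dy": 0,"dz": 0,"wx": 0,"wy": 0,"wz": 0},
])

```text
time_s: 5.52
tcp_pos: [0.6025, 0.0873, 0.0274]
eef_rot: [147.0, 89.9, -139.6]
contact_force: [-0.7, 0.3, -2.7]
gripper_width: 0.0635
```

```bash
python3 - <<'E'
from h import *
go(disp(-110,0,20),-16.8)
m=r.camera_model('wrist'); p,d=r.capture('wrist'); save('w2',p)
m=r.camera_model('top'); p,d=r.capture('top'); save('t2',p)
E
```

```text
t 5.5167 p [0.6025 0.0873 0.0274] tool y 163.39 j6 -43.2 F [-0.7  0.3 -2.7] w 0.0635
  shift mm world [-1.1 -1.3 -7.4] shift units [ 0.37  0.04 -0.08] turn units [ 0.04 -0.01 -0.01]
  shift units in final tool axes [ 0.37  0.04 -0.08]
```

View pics/w2.png

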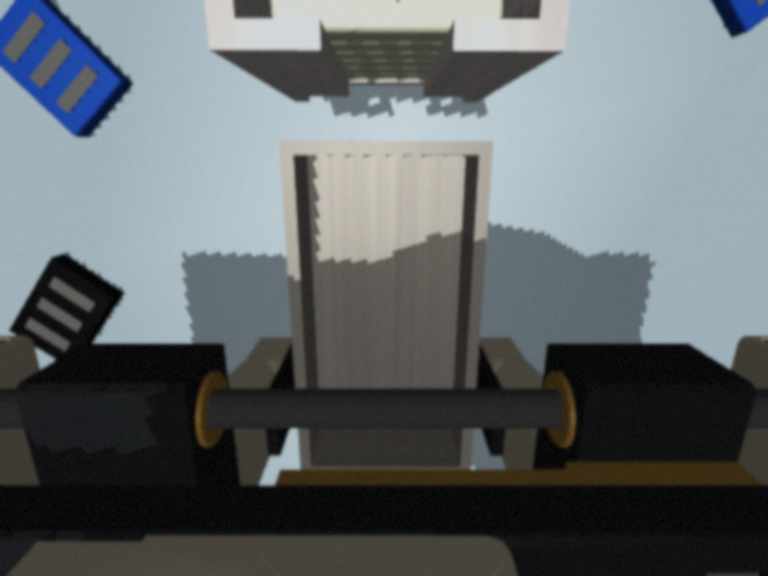

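View pics/t2.png

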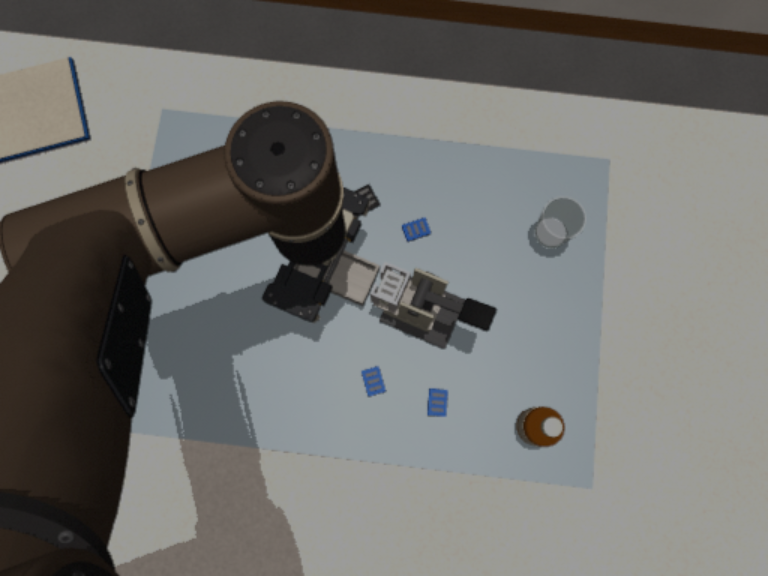

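>>> arm_command([
  {"dx": 0.3,"dy": 0.03,"dz": 0,"wx": 0,"wy": 0,"wz": 0},
  {"dx": 0.1,"dy": 0,"dz": 0,"wx": 0,"wy": 0,"wz": 0},
  {"dx": 0,"dy": 0,"dz": 0,"wx": 0,"wy": 0,"wz": 0},
])

```text
time_s: 5.87
tcp_pos: [0.6024, 0.0896, 0.0206]
eef_rot: [-70.0, 89.9, 3.5]
contact_force: [0.7, 0.2, -2.4]
gripper_width: 0.0635
```

```bash
python3 - <<'E'
from h import *
go(disp(-82,0,18),-16.8)
E
```

```text
t 5.8667 p [0.6024 0.0896 0.0206] tool y 163.57 j6 -43.3 F [ 0.7  0.2 -2.4] w 0.0635
  shift mm world [ -9.1 -30.4  -2.6] shift units [ 0.13  0.01 -1.59] turn units [0.08 0.01 0.02]
  shift units in final tool axes [ 0.13 -0.   -1.59]
```

>>> arm_command([
  {"dx": 0.03,"dy": 0,"dz": -0.5,"wx": 0.08,"wy": 0,"wz": 0.02},
  {"dx": 0.03,"dy": 0,"dz": -0.5,"wx": 0,"wy": 0,"wz": 0},
  {"dx": 0.03,"dy": 0,"dz": -0.25,"wx": 0,"wy": 0,"wz": 0},
  {"dx": 0,"dy": 0,"dz": 0,"wx": 0,"wy": 0,"wz": 0},
])

```text
time_s: 6.2
tcp_pos: [0.5941, 0.0648, 0.0188]
eef_rot: [6.9, 90.0, 80.2]
contact_force: [0.3, 0.1, -2.4]
gripper_width: 0.0634
```

```bash
python3 - <<'E'
from h import *
go(disp(-82,0,18),-16.8)
E
```

```text
t 6.2 p [0.5941 0.0648 0.0188] tool y 163.32 j6 -41.6 F [ 0.3  0.1 -2.4] w 0.0634
  shift mm world [-0.8 -5.6 -0.8] shift units [ 0.04 -0.04 -0.28] turn units [ 0.03  0.01 -0.  ]
  shift units in final tool axes [ 0.04 -0.04 -0.28]
```

>>> arm_command([
  {"dx": 0.05,"dy": -0.03,"dz": -0.1,"wx": 0,"wy": 0,"wz": 0},
  {"dx": 0,"dy": 0,"dz": -0.1,"wx": 0,"wy": 0,"wz": 0},
  {"dx": 0,"dy": 0,"dz": -0.05,"wx": 0,"wy": 0,"wz": 0},
])

```text
time_s: 6.45
tcp_pos: [0.5936, 0.0589, 0.0183]
eef_rot: [-32.6, 89.9, 40.6]
contact_force: [0.3, -0.7, -0.9]
gripper_width: 0.064
```

```bash
python3 - <<'E'
from h import *
go(disp(-82,0,18),-16.8)
E
```

```text
t 6.45 p [0.5936 0.0589 0.0183] tool y 163.27 j6 -41.1 F [ 0.3 -0.7 -0.9] w 0.064
  shift mm world [-0.3  0.3 -0.3] shift units [0.02 0.02 0.01] turn units [0.02 0.02 0.01]
  shift units in final tool axes [0.02 0.02 0.01]
```

Nothing has touched yet, so I'll creep forward and watch the force.

>>> arm_command([
  {"dx": 0.02,"dy": 0,"dz": -0.07,"wx": 0,"wy": 0,"wz": 0},
  {"dx": 0,"dy": 0,"dz": -0.07,"wx": 0,"wy": 0,"wz": 0},
])

```text
time_s: 6.62
tcp_pos: [0.5938, 0.0583, 0.0183]
eef_rot: [-27.0, 89.7, 46.2]
contact_force: [-2.2, 9.2, -1.5]
gripper_width: 0.0638
```

```bash
python3 - <<'E'
from h import *
go(disp(-82,0,18),-16.8)
E
```

```text
t 6.6167 p [0.5938 0.0583 0.0183] tool y 163.23 j6 -40.9 F [-2.2  9.2 -1.5] w 0.0638
  shift mm world [-0.5  0.9 -0.3] shift units [0.02 0.04 0.04] turn units [0.01 0.07 0.03]
  shift units in final tool axes [0.02 0.04 0.04]
```

>>> arm_command([
  {"dx": 0.03,"dy": 0,"dz": 0,"wx": 0,"wy": 0,"wz": 0},
  {"dx": 0,"dy": 0,"dz": 0,"wx": 0,"wy": 0,"wz": 0},
])

```text
time_s: 6.78
tcp_pos: [0.5941, 0.0588, 0.0181]
eef_rot: [-28.6, 89.6, 44.7]
contact_force: [0.4, -1.3, -0.6]
gripper_width: 0.0634
```

>>> arm_command([
  {"dx": 0,"dy": 0,"dz": 0,"wx": 0,"wy": 0,"wz": 0},
  {"dx": 0,"dy": 0,"dz": 0,"wx": 0,"wy": 0,"wz": 0},
  {"dx": 0,"dy": 0,"dz": 0,"wx": 0,"wy": 0,"wz": 0},
  {"dx": 0,"dy": 0,"dz": 0,"wx": 0,"wy": 0,"wz": 0},
  {"dx": 0,"dy": 0,"dz": 0,"wx": 0,"wy": 0,"wz": 0},
], fingers=-1)

```text
time_s: 7.2
tcp_pos: [0.5949, 0.0586, 0.0187]
eef_rot: [-37.4, 89.6, 35.9]
contact_force: [0.7, 0.1, 0.4]
gripper_width: 0.0868
```

```bash
python3 - <<'E'
from h import *
go(disp(-82,0,18),-16.8)
p,d=r.capture('wrist'); save('w3',p)
E
```

```text
t 7.2 p [0.5949 0.0586 0.0187] tool y 163.31 j6 -40.9 F [0.7 0.1 0.4] w 0.0868
  shift mm world [-1.6  0.6 -0.7] shift units [0.03 0.08 0.  ] turn units [0.02 0.07 0.06]
  shift units in final tool axes [0.03 0.08 0.  ]
```

View pics/w3.png

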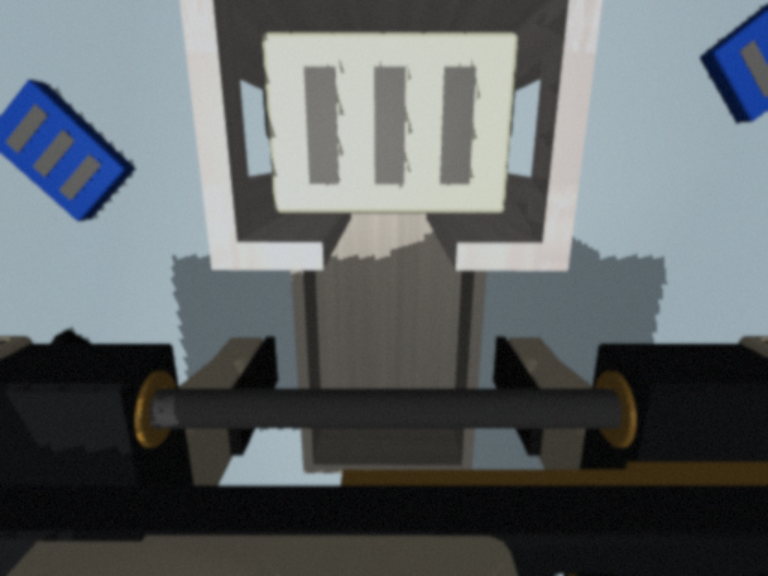

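The tray sits under the mouth, centred between the magazine walls. Next I'll rise straight up and check it from above.

>>> arm_command([
  {"dx": -0.6,"dy": 0,"dz": 0.05,"wx": 0,"wy": 0,"wz": 0},
  {"dx": -1,"dy": 0,"dz": 0.1,"wx": 0,"wy": 0,"wz": 0},
  {"dx": -1,"dy": 0,"dz": 0.1,"wx": 0,"wy": 0,"wz": 0},
  {"dx": -1,"dy": 0,"dz": 0.1,"wx": 0,"wy": 0,"wz": 0},
  {"dx": -1,"dy": 0,"dz": 0.1,"wx": 0,"wy": 0,"wz": 0},
  {"dx": -1,"dy": 0,"dz": 0,"wx": 0,"wy": 0,"wz": 0},
  {"dx": -1,"dy": 0,"dz": 0,"wx": 0,"wy": 0,"wz": 0},
  {"dx": -1,"dy": 0,"dz": 0,"wx": 0,"wy": 0,"wz": 0},
  {"dx": -1,"dy": 0,"dz": 0,"wx": 0,"wy": 0,"wz": 0},
  {"dx": -0.8,"dy": 0,"dz": 0,"wx": 0,"wy": 0,"wz": 0},
])

```text
time_s: 8.08
tcp_pos: [0.5934, 0.0652, 0.2102]
eef_rot: [97.5, 89.8, 170.7]
contact_force: [0.4, -0.2, 0.1]
gripper_width: 0.0877
```

```bash
python3 - <<'E'
from h import *
go(disp(126,0,200),-16.8)
m=r.camera_model('wrist'); p,d=r.capture('wrist'); save('w4',p)
v,u=np.mgrid[:384,:512]; X=back(m,u,v,d); L=(X-O)@np.stack([EX,EY,[0,0,1]],1)*1000
s=(d>0)&(L[...,2]>20)&(L[...,2]<33)&(abs(L[...,1])<50)&(L[...,0]>-150)&(L[...,0]<-20)
q=L[s]; print('tray',len(q),cv2.minAreaRect(q[:,:2].astype(np.float32)),q.min(0),q.max(0),np.median(q[:,2]))
s=(d>0)&(L[...,2]>101)&(L[...,2]<109)&(abs(L[...,1])<35)&(abs(L[...,0])<30)
q=L[s]
if len(q): print('mag',len(q),cv2.minAreaRect(q[:,:2].astype(np.float32)),np.percentile(q,[2,98],axis=0))
s=(d>0)&(L[...,2]>125)&(L[...,0]>100)&(L[...,0]<155)&(abs(L[...,1])<35)
q=L[s]
if len(q): print('pad',len(q),cv2.minAreaRect(q[:,:2].astype(np.float32)),np.percentile(q,[2,98],axis=0))
E
```

```text
t 8.0833 p [0.5934 0.0652 0.2102] tool y 163.22 j6 -41.6 F [ 0.4 -0.2  0.1] w 0.0877
  shift mm world [ -60.2 -205.1  -10.2] shift units [  0.52  -0.08 -10.69] turn units [ 0.01 -0.01 -0.05]
  shift units in final tool axes [  0.51  -0.08 -10.69]
tray 900 ((-70.17276763916016, 1.1332206726074219), (64.08503723144531, 96.69618225097656), 89.9343032836914) [-118.4908238   -30.91632702   20.11154221] [-21.79245351  33.22667371  29.94995265] 27.208471846984224
mag 1018 ((5.731010437011719, 0.8651695251464844), (52.958473205566406, 47.793033599853516), 89.5245590209961) [[-17.96847889 -24.11653763 102.59269854]
 [ 24.45860856  26.22420605 106.10634112]]
```

View pics/w4.png

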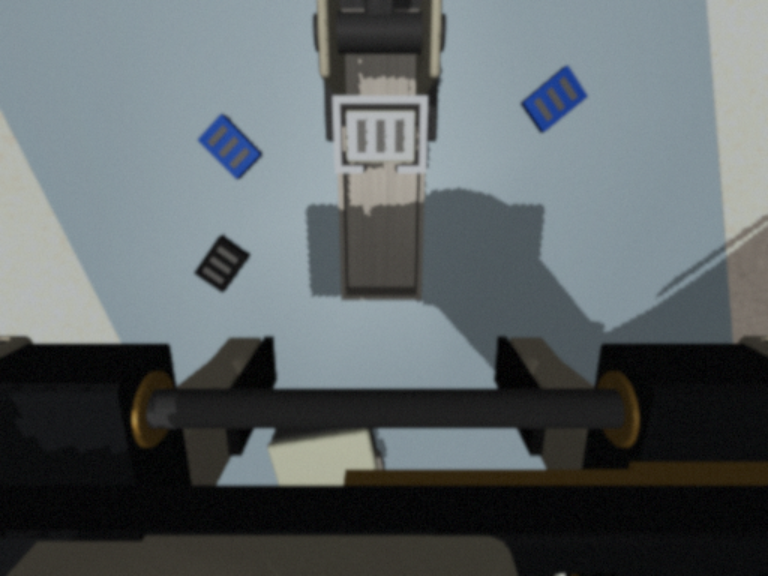

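The wrist depth puts the tray end at dispenser x ≈ -120 and its y centre in line with the magazine's, so it is seated. Next I'll go over the paddle and close the fingers.

>>> arm_command([
  {"dx": 0,"dy": 0,"dz": -1,"wx": 0,"wy": 0,"wz": 0},
  {"dx": 0,"dy": 0,"dz": -1,"wx": 0,"wy": 0,"wz": 0},
  {"dx": 0,"dy": 0,"dz": -1,"wx": 0,"wy": 0,"wz": 0},
  {"dx": 0,"dy": 0,"dz": -1,"wx": 0,"wy": 0,"wz": 0},
  {"dx": 0,"dy": 0,"dz": -1,"wx": 0,"wy": 0,"wz": 0},
  {"dx": 0,"dy": 0,"dz": -1,"wx": 0,"wy": 0,"wz": 0},
  {"dx": 0,"dy": 0,"dz": -1,"wx": 0,"wy": 0,"wz": 0},
  {"dx": 0,"dy": 0,"dz": -1,"wx": 0,"wy": 0,"wz": 0},
  {"dx": 0,"dy": 0,"dz": -1,"wx": 0,"wy": 0,"wz": 0},
  {"dx": 0,"dy": 0,"dz": -0.8,"wx": 0,"wy": 0,"wz": 0},
  {"dx": 0,"dy": 0,"dz": 0,"wx": 0,"wy": 0,"wz": 0},
], fingers=1, force=20)

```text
time_s: 9.05
tcp_pos: [0.5364, -0.1289, 0.2148]
eef_rot: [-42.5, 89.6, 31.0]
contact_force: [0.2, 0.6, -0.6]
gripper_width: 0.0199
```

```bash
python3 - <<'E'
from h import *
go(disp(127,1,165),-16.8)
p,d=r.capture('scene'); save('s5',p)
E
```

```text
t 9.05 p [ 0.5364 -0.1289  0.2148] tool y 163.44 j6 -23.2 F [ 0.2  0.6 -0.6] w 0.0199
  shift mm world [ -2.5 -12.3 -49.8] shift units [ 2.49 -0.04 -0.64] turn units [0.05 0.07 0.06]
  shift units in final tool axes [ 2.49 -0.06 -0.62]
```

View pics/s5.png

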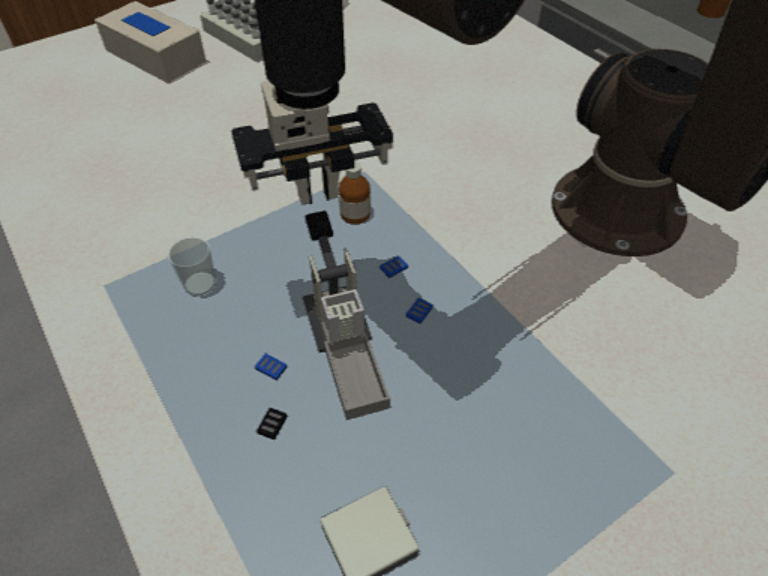

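>>> arm_command([
  {"dx": 0.6,"dy": 0,"dz": -0.2,"wx": 0.05,"wy": 0.05,"wz": 0.05},
  {"dx": 0.7,"dy": 0,"dz": -0.25,"wx": 0,"wy": 0,"wz": 0},
  {"dx": 0.7,"dy": 0,"dz": -0.25,"wx": 0,"wy": 0,"wz": 0},
  {"dx": 0.3,"dy": 0,"dz": 0,"wx": 0,"wy": 0,"wz": 0},
  {"dx": 0,"dy": 0,"dz": 0,"wx": 0,"wy": 0,"wz": 0},
])

```text
time_s: 9.52
tcp_pos: [0.5337, -0.1401, 0.1656]
eef_rot: [-45.0, 89.8, 28.2]
contact_force: [-0.7, 0.5, -0.1]
gripper_width: 0.0006
```

```bash
python3 - <<'E'
from h import *
go(disp(127,1,121),-16.8)
E
```

```text
t 9.5167 p [ 0.5337 -0.1401  0.1656] tool y 163.19 j6 -22.3 F [-0.7  0.5 -0.1] w 0.0006
  shift mm world [  0.2  -1.1 -44.6] shift units [ 2.23 -0.02 -0.05] turn units [-0.    0.03  0.03]
  shift units in final tool axes [ 2.23 -0.02 -0.05]
```

>>> arm_command([
  {"dx": 0.4,"dy": 0,"dz": -0.05,"wx": 0,"wy": 0,"wz": 0},
  {"dx": 0.4,"dy": 0,"dz": 0,"wx": 0,"wy": 0,"wz": 0},
  {"dx": 0.4,"dy": 0,"dz": 0,"wx": 0,"wy": 0,"wz": 0},
  {"dx": 0.4,"dy": 0,"dz": 0,"wx": 0,"wy": 0,"wz": 0},
  {"dx": 0.2,"dy": 0,"dz": 0,"wx": 0,"wy": 0,"wz": 0},
])

```text
time_s: 9.93
tcp_pos: [0.5353, -0.1412, 0.1298]
eef_rot: [-94.2, 89.7, -20.8]
contact_force: [-3.4, 0.9, 7.0]
gripper_width: 0.0003
```

```bash
python3 - <<'E'
from h import *
go(disp(127,1,121),-16.8)
E
```

```text
t 9.9333 p [ 0.5353 -0.1412  0.1298] tool y 163.4 j6 -22.3 F [-3.4  0.9  7. ] w 0.0003
  shift mm world [-1.5  0.  -8.8] shift units [ 0.44  0.07 -0.02] turn units [ 0.04 -0.01  0.07]
  shift units in final tool axes [ 0.44  0.07 -0.02]
```

>>> arm_command([
  {"dx": 0.2,"dy": 0.04,"dz": 0,"wx": 0,"wy": 0,"wz": 0},
  {"dx": 0.15,"dy": 0,"dz": 0,"wx": 0,"wy": 0,"wz": 0},
  {"dx": 0.1,"dy": 0,"dz": 0,"wx": 0,"wy": 0,"wz": 0},
])

```text
time_s: 10.18
tcp_pos: [0.5356, -0.1407, 0.1212]
eef_rot: [-95.3, 89.5, -21.8]
contact_force: [-6.3, 1.6, 18.7]
gripper_width: 0.0005
```

```bash
python3 - <<'E'
from h import *
go(disp(127,1,121),-16.8)
E
```

```text
t 10.1833 p [ 0.5356 -0.1407  0.1212] tool y 163.48 j6 -22.4 F [-6.3  1.6 18.7] w 0.0005
  shift mm world [-1.8 -0.5 -0.2] shift units [ 0.01  0.08 -0.05] turn units [ 0.06 -0.01  0.1 ]
  shift units in final tool axes [ 0.01  0.08 -0.05]
```

The force jumped to 18.7 N at z 0.121, so the lever is at its stop. Before letting it up I'll check whether the first cassette fell.

```bash
python3 - <<'E'
from h import *
p,d=r.capture('scene'); save('s6',p); c=p[190:290,190:290][:,:,::-1]; cv2.imwrite('pics/s6c.png',cv2.resize(c,None,fx=5,fy=5,interpolation=2))
go(disp(127,1,121),-16.8)
E
```

```text
t 10.2333 p [ 0.5356 -0.1407  0.1214] tool y 163.49 j6 -22.4 F [-5.7  2.7 13.3] w 0.0003
  shift mm world [-1.7 -0.5 -0.4] shift units [ 0.02  0.08 -0.05] turn units [ 0.06 -0.01  0.1 ]
  shift units in final tool axes [ 0.02  0.08 -0.05]
```

View pics/s6c.png

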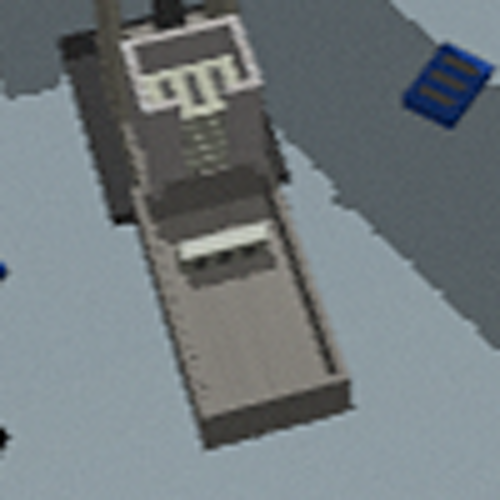

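The first cassette is just coming down into the tray. I'll let the lever fully up now.

>>> arm_command([
  {"dx": 0.03,"dy": 0.05,"dz": 0,"wx": 0,"wy": 0,"wz": 0},
  {"dx": -0.4,"dy": 0.05,"dz": 0,"wx": 0.06,"wy": 0,"wz": 0.1},
  {"dx": -0.5,"dy": 0,"dz": 0,"wx": 0,"wy": 0,"wz": 0},
  {"dx": -0.6,"dy": 0,"dz": 0,"wx": 0,"wy": 0,"wz": 0},
  {"dx": -0.6,"dy": 0,"dz": 0,"wx": 0,"wy": 0,"wz": 0},
  {"dx": -0.6,"dy": 0,"dz": 0,"wx": 0,"wy": 0,"wz": 0},
  {"dx": 0,"dy": 0,"dz": 0,"wx": 0,"wy": 0,"wz": 0},
  {"dx": 0,"dy": 0,"dz": 0,"wx": 0,"wy": 0,"wz": 0},
])

```text
time_s: 10.9
tcp_pos: [0.5366, -0.1381, 0.1788]
eef_rot: [-76.2, 89.6, -2.9]
contact_force: [-0.2, 0.0, 0.1]
gripper_width: 0.0004
```

```bash
cat > look.py <<'E'
import sys
from h import *
go(disp(127,1,165),-16.8)
n=sys.argv[1]
p,d=r.capture('scene'); m=r.camera_model('scene'); c=p[130:290,190:290][:,:,::-1]
p2,d2=r.capture('top'); c2=p2[150:250,200:340][:,:,::-1]
cv2.imwrite('pics/'+n+'.png',np.hstack([cv2.resize(c,(360,576),interpolation=2),cv2.resize(c2,(440,576*440*100//(576*140)),interpolation=2) if 0 else cv2.copyMakeBorder(cv2.resize(c2,(440,314),interpolation=2),0,262,0,0,0)]))
v,u=np.mgrid[:384,:512]; X=back(m,u,v,d); L=(X-O)@np.stack([EX,EY,[0,0,1]],1)*1000
s=(d>0)&(L[...,0]>108)&(L[...,0]<148)&(abs(L[...,1])<20)&(L[...,2]>90)&(L[...,2]<158)&(p.max(-1)<40)
if s.sum()>20: print('paddle z',np.median(L[s],0), s.sum(), 'slope',np.polyfit(L[s][:,0],L[s][:,2],1)[0])
w=(d>0)&(abs(L[...,1])<28)&(L[...,0]>-116)&(L[...,0]<-22)&(L[...,2]>7)&(L[...,2]<60)&(p.min(-1)>110)
k,l,st,ce=cv2.connectedComponentsWithStats(w.astype(np.uint8))
for i in range(1,k):
    if st[i,4]>15: print('white in tray',st[i,4],L[l==i].min(0).round(),L[l==i].max(0).round())
E
python3 look.py s7
```

```text
t 10.9 p [ 0.5366 -0.1381  0.1788] tool y 163.36 j6 -22.5 F [-0.2  0.   0.1] w 0.0004
  shift mm world [ -2.7  -3.  -13.8] shift units [ 0.69  0.09 -0.19] turn units [0.04 0.02 0.08]
  shift units in final tool axes [ 0.69  0.09 -0.19]
paddle z [121.85035385  -0.77210283 143.24868606] 161 slope 0.2302467874646214
white in tray 193 [-65. -20.   8.] [-37.  19.  16.]
```

View pics/s7.png

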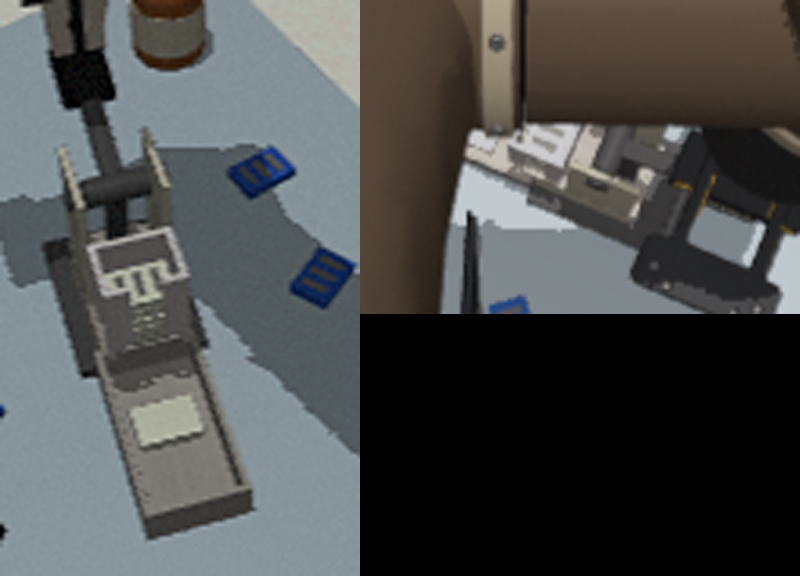

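The first cassette is flat in the tray and the lever is back at its rest slope of 0.23. Second press.

>>> arm_command([
  {"dx": 0.65,"dy": 0.08,"dz": -0.19,"wx": 0.04,"wy": 0,"wz": 0.08},
  {"dx": 0.4,"dy": 0,"dz": 0,"wx": 0,"wy": 0,"wz": 0},
  {"dx": 0.4,"dy": 0,"dz": 0,"wx": 0,"wy": 0,"wz": 0},
  {"dx": 0.4,"dy": 0,"dz": 0,"wx": 0,"wy": 0,"wz": 0},
  {"dx": 0.4,"dy": 0.03,"dz": 0,"wx": 0,"wy": 0,"wz": 0},
  {"dx": 0.2,"dy": 0.03,"dz": 0,"wx": 0,"wy": 0,"wz": 0},
  {"dx": 0.2,"dy": 0.04,"dz": 0,"wx": 0,"wy": 0,"wz": 0},
  {"dx": 0.1,"dy": 0,"dz": 0,"wx": 0,"wy": 0,"wz": 0},
])

```text
time_s: 11.67
tcp_pos: [0.5343, -0.1425, 0.1199]
eef_rot: [-110.0, 89.8, -36.7]
contact_force: [-14.4, 8.0, 41.8]
gripper_width: 0.0005
```

```bash
python3 - <<'E'
from h import *
go(disp(127,1,121),-16.8)
E
```

```text
t 11.6667 p [ 0.5343 -0.1425  0.1199] tool y 163.31 j6 -22.3 F [-14.4   8.   41.8] w 0.0005
  shift mm world [-0.5  1.4  1.1] shift units [-0.06  0.04  0.06] turn units [ 0.02 -0.02  0.05]
  shift units in final tool axes [-0.06  0.04  0.06]
```

The press reached 41.8 N at the fingertips, harder than I meant, so the next one will be gentler. Letting up now.

>>> arm_command([
  {"dx": -0.02,"dy": 0.02,"dz": 0,"wx": 0,"wy": 0,"wz": 0},
  {"dx": -0.4,"dy": 0,"dz": 0,"wx": 0,"wy": 0,"wz": 0.05},
  {"dx": -0.5,"dy": 0,"dz": 0,"wx": 0,"wy": 0,"wz": 0},
  {"dx": -0.6,"dy": 0,"dz": 0,"wx": 0,"wy": 0,"wz": 0},
  {"dx": -0.6,"dy": 0,"dz": 0,"wx": 0,"wy": 0,"wz": 0},
  {"dx": -0.6,"dy": 0,"dz": 0,"wx": 0,"wy": 0,"wz": 0},
  {"dx": 0,"dy": 0,"dz": 0,"wx": 0,"wy": 0,"wz": 0},
  {"dx": 0,"dy": 0,"dz": 0,"wx": 0,"wy": 0,"wz": 0},
])

```text
time_s: 12.33
tcp_pos: [0.5336, -0.1412, 0.1738]
eef_rot: [111.0, 89.8, -175.7]
contact_force: [-0.6, 0.0, -1.3]
gripper_width: 0.0003
```

```bash
python3 look.py s8
```

```text
t 12.3333 p [ 0.5336 -0.1412  0.1738] tool y 163.32 j6 -22.2 F [-0.6  0.  -1.3] w 0.0003
  shift mm world [ 0.3  0.  -8.8] shift units [ 0.44 -0.01  0.01] turn units [ 0.03 -0.02 -0.04]
  shift units in final tool axes [ 0.44 -0.01  0.01]
paddle z [ 1.21488570e+02 -1.10909856e-01  1.43212689e+02] 155 slope 0.2337500692008654
white in tray 256 [-65. -20.   8.] [-22.  19.  15.]
```

View pics/s8.png

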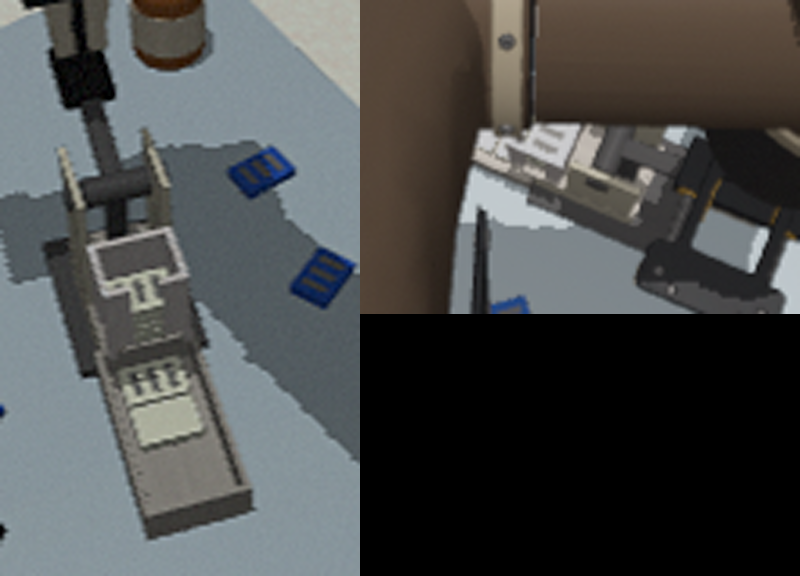

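Two cassettes are in the tray, the stack has stepped down, and the lever is up. For the third press I'll stop the fast part higher and ease into the stop.

>>> arm_command([
  {"dx": 0.4,"dy": 0,"dz": 0,"wx": 0,"wy": 0,"wz": 0},
  {"dx": 0.4,"dy": 0,"dz": 0,"wx": 0,"wy": 0,"wz": 0},
  {"dx": 0.4,"dy": 0,"dz": 0,"wx": 0,"wy": 0,"wz": 0},
  {"dx": 0.4,"dy": 0,"dz": 0,"wx": 0,"wy": 0,"wz": 0},
  {"dx": 0.4,"dy": 0.03,"dz": 0,"wx": 0,"wy": 0,"wz": 0},
  {"dx": 0.15,"dy": 0.03,"dz": 0,"wx": 0,"wy": 0,"wz": 0},
  {"dx": 0.1,"dy": 0.03,"dz": 0,"wx": 0,"wy": 0,"wz": 0},
])

```text
time_s: 13.02
tcp_pos: [0.5332, -0.1423, 0.1231]
eef_rot: [167.9, 89.8, -118.7]
contact_force: [1.1, 0.4, 7.8]
gripper_width: 0.0004
```

```bash
python3 - <<'E'
from h import *
go(disp(127,1,121),-16.8)
E
```

```text
t 13.0167 p [ 0.5332 -0.1423  0.1231] tool y 163.4 j6 -22.3 F [1.1 0.4 7.8] w 0.0004
  shift mm world [ 0.6  1.2 -2.1] shift units [ 0.11 -0.01  0.07] turn units [ 0.04 -0.05 -0.01]
  shift units in final tool axes [ 0.11 -0.01  0.06]
```

>>> arm_command([
  {"dx": 0.07,"dy": 0,"dz": 0,"wx": 0,"wy": 0,"wz": 0},
  {"dx": 0.06,"dy": 0,"dz": 0,"wx": 0,"wy": 0,"wz": 0},
])

```text
time_s: 13.18
tcp_pos: [0.5337, -0.1421, 0.1204]
eef_rot: [174.4, 89.8, -112.2]
contact_force: [-6.7, 4.3, 26.2]
gripper_width: 0.0008
```

```bash
python3 - <<'E'
from h import *
go(disp(127,1,121),-16.8)
E
```

```text
t 13.1833 p [ 0.5337 -0.1421  0.1204] tool y 163.44 j6 -22.3 F [-6.7  4.3 26.2] w 0.0008
  shift mm world [0.2 1.  0.6] shift units [-0.03  0.01  0.05] turn units [ 0.05 -0.05 -0.  ]
  shift units in final tool axes [-0.03  0.01  0.05]
```

At the stop with 26 N. Letting up and rising clear.

>>> arm_command([
  {"dx": -0.02,"dy": 0,"dz": 0,"wx": 0,"wy": 0,"wz": 0},
  {"dx": -0.4,"dy": 0,"dz": 0,"wx": 0,"wy": 0,"wz": 0},
  {"dx": -0.5,"dy": 0,"dz": 0,"wx": 0,"wy": 0,"wz": 0},
  {"dx": -0.6,"dy": 0,"dz": 0,"wx": 0,"wy": 0,"wz": 0},
  {"dx": -0.6,"dy": 0,"dz": 0,"wx": 0,"wy": 0,"wz": 0},
  {"dx": -0.6,"dy": 0,"dz": 0,"wx": 0,"wy": 0,"wz": 0},
  {"dx": -0.6,"dy": 0,"dz": 0,"wx": 0,"wy": 0,"wz": 0},
  {"dx": -0.6,"dy": 0,"dz": 0,"wx": 0,"wy": 0,"wz": 0},
  {"dx": -0.6,"dy": 0,"dz": 0,"wx": 0,"wy": 0,"wz": 0},
  {"dx": 0,"dy": 0,"dz": 0,"wx": 0,"wy": 0,"wz": 0},
])

```text
time_s: 14.02
tcp_pos: [0.5316, -0.1397, 0.2116]
eef_rot: [107.7, 89.5, -178.9]
contact_force: [0.3, -0.9, -0.4]
gripper_width: 0.0003
```

```bash
python3 look.py s9
```

```text
t 14.0167 p [ 0.5316 -0.1397  0.2116] tool y 163.39 j6 -22.2 F [ 0.3 -0.9 -0.4] w 0.0003
  shift mm world [  2.3  -1.4 -46.6] shift units [ 2.33 -0.15 -0.03] turn units [ 0.04 -0.03 -0.11]
  shift units in final tool axes [ 2.33 -0.13 -0.03]
paddle z [126.44224155  -0.48551839 143.95789074] 197 slope 0.23020824295112058
white in tray 58 [-33. -20.  16.] [-22.  19.  23.]
white in tray 190 [-64. -20.   7.] [-33.  19.  15.]
```

View pics/s9.png

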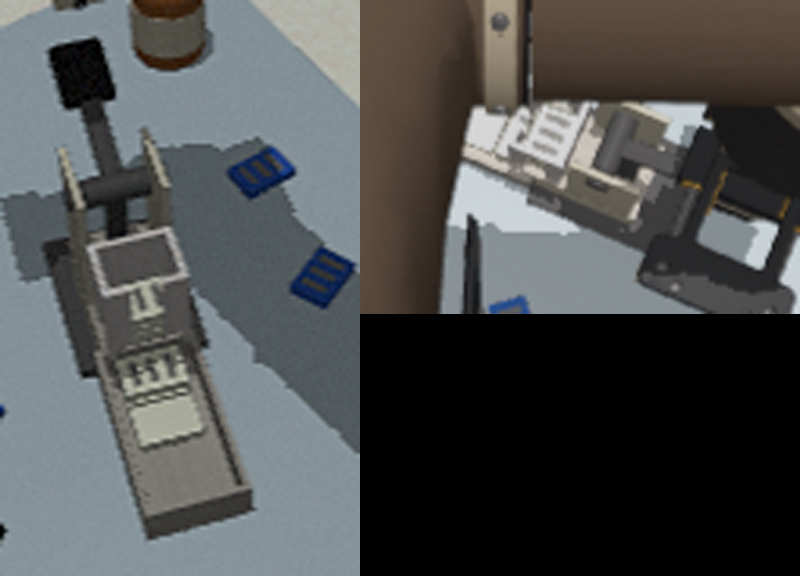

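The third cassette lies on the second, with its top at about z 20 mm, and the lever is up. I have time for a closer look from the tray side, to check that it isn't hung up in the mouth and to count the magazine.

>>> arm_command([
  {"dx": -0.3,"dy": 0,"dz": 1,"wx": 0,"wy": 0,"wz": 0},
  {"dx": -0.3,"dy": 0,"dz": 1,"wx": 0,"wy": 0,"wz": 0},
  {"dx": 0,"dy": 0,"dz": 1,"wx": 0,"wy": 0,"wz": 0},
  {"dx": 0,"dy": 0,"dz": 1,"wx": 0,"wy": 0,"wz": 0},
  {"dx": 0,"dy": 0,"dz": 1,"wx": 0,"wy": 0,"wz": 0},
  {"dx": 0,"dy": 0,"dz": 1,"wx": 0,"wy": 0,"wz": 0},
  {"dx": 0,"dy": 0,"dz": 1,"wx": 0,"wy": 0,"wz": 0},
  {"dx": 0,"dy": 0,"dz": 1,"wx": 0,"wy": 0,"wz": 0},
  {"dx": 0,"dy": 0,"dz": 1,"wx": 0,"wy": 0,"wz": 0},
  {"dx": 0,"dy": 0,"dz": 1,"wx": 0,"wy": 0,"wz": 0},
  {"dx": 0,"dy": 0,"dz": 1,"wx": 0,"wy": 0,"wz": 0},
  {"dx": 0,"dy": 0,"dz": 1,"wx": 0,"wy": 0,"wz": 0},
  {"dx": 0,"dy": 0,"dz": 0,"wx": 0,"wy": 0,"wz": 0},
  {"dx": 0,"dy": 0,"dz": 0,"wx": 0,"wy": 0,"wz": 0},
])

```text
time_s: 15.28
tcp_pos: [0.5924, 0.1012, 0.2003]
eef_rot: [108.4, 87.6, -178.6]
contact_force: [-0.8, -0.6, 0.6]
gripper_width: 0.0003
```

```bash
python3 - <<'E'
from h import *
go(disp(-120,0,220),-16.8)
m=r.camera_model('wrist'); p,d=r.capture('wrist'); save('w10',p)
v,u=np.mgrid[:384,:512]; X=back(m,u,v,d); L=(X-O)@np.stack([EX,EY,[0,0,1]],1)*1000
s=(d>0)&(abs(L[...,0]-3)<10)&(abs(L[...,1]-1)<14)
print('stack top z',np.percentile(L[s][:,2],[5,50,95]).round(1))
s=(d>0)&(L[...,2]>20)&(L[...,2]<33)&(abs(L[...,1])<50)&(L[...,0]>-150)&(L[...,0]<-60)
q=L[s]; print('tray rim',q.min(0),q.max(0),np.median(q[:,2]))
p2,d2=r.capture('scene'); save('s10',p2)
m=r.camera_model('scene');X=back(m,u,v,d2); L=(X-O)@np.stack([EX,EY,[0,0,1]],1)*1000
z=np.load('scene0.npz'); df=(cv2.absdiff(p2,z['p']).max(-1)>40)
for c,n in [((.406,-.24),'bottle'),((.705,-.26),'beaker'),((.70,.245),'box'),((.418,-.11),'b1'),((.438,-.01),'b2'),((.682,-.05),'b3'),((.724,.035),'blk')]:
    k=(np.hypot(X[...,0]-c[0],X[...,1]-c[1])<.06)&(d2>0); print(n,'changed px',df[k].sum(),'of',k.sum())
s=(d2>0)&(abs(L[...,1])<26)&(L[...,0]>-100)&(L[...,0]<-19)&(p2.min(-1)>100)&(L[...,2]<40)
for a in range(-66,-18,4):
    t=s&(abs(L[...,0]-a)<2)
    if t.sum(): print(a,t.sum(),np.median(L[t][:,2]).round(1),end='; ')
E
```

```text
t 15.2833 p [0.5924 0.1012 0.2003] tool y 163.01 j6 -44.1 F [-0.8 -0.6  0.6] w 0.0003
  shift mm world [11.9 -5.7 19.7] shift units [-1.01 -0.61 -0.11] turn units [-0.04 -0.16 -0.49]
  shift units in final tool axes [-0.98 -0.65 -0.1 ]
stack top z [64.3 65.6 66.9]
tray rim [-118.7292799   -30.3582416    20.20425406] [-60.4363116   33.09208123  29.35439159] 27.221848432080016
bottle changed px 0 of 0
beaker changed px 1019 of 1799
box changed px 2789 of 3046
b1 changed px 128 of 166
b2 changed px 824 of 949
b3 changed px 1749 of 1911
blk changed px 2200 of 2510
-66 44 3.9; -62 38 11.1; -58 32 11.5; -54 38 10.5; -50 36 10.6; -46 36 10.8; -42 38 11.1; -38 29 10.3; -34 31 10.5; -30 43 18.1; -26 36 18.6; -22 31 18.8;
```

View pics/w10.png

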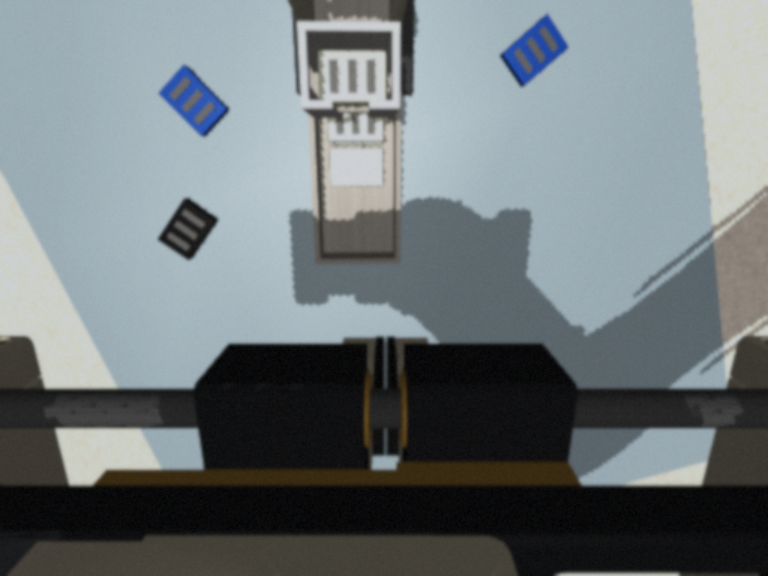

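View pics/s10.png

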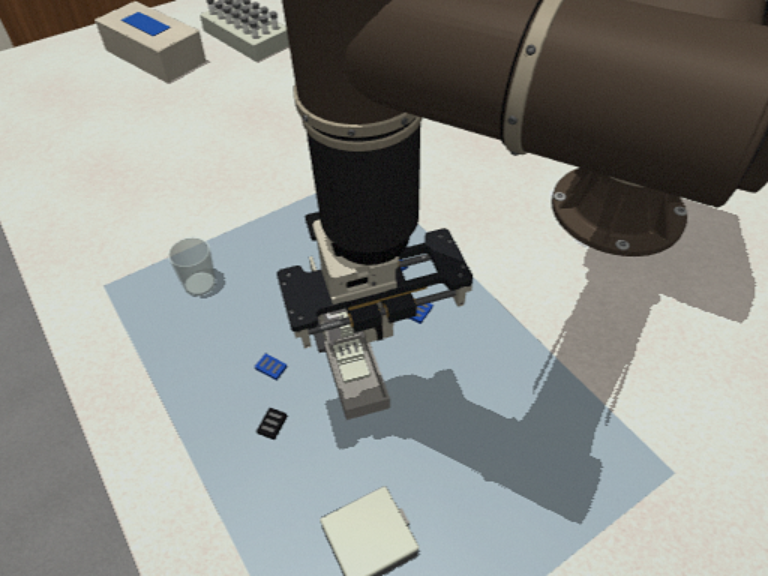

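All the checks agree. The stack top is at 65.6 mm (42 + 3×8), so three cassettes remain. The tray holds one layer at 12 mm and one at 20 mm, the tray is flat and seated, and the bystanders are at their original pixels. Handing in.

```bash
python3 - <<'E'
from h import *
print(r.close_job(), r.get_state()['time_s'])
E
```

```text
the job is handed in; nothing more can be done
the job is handed in; nothing more can be done
```

The tray is under the mouth, flat on the bench with its end against the dispenser, and three lever presses put three cassettes in it. I handed the job in at about 15.3 s of the 54 s allowed.

- **Tray:** I gripped it across its width, turned it about 57°, and slid it in until about 9 N of contact showed. The wrist camera put its outer end at about -120 mm dispenser x once the small pose offset is allowed for. It was centred on the magazine, with its rim at 27 mm.
- **Presses:** each one went to the stop. The lever came all the way up after each, at its rest slope of about 0.23.
- **Count:** the stack top measured 65.6 mm, which is three cassettes left in the magazine. In the tray, one lies flat and another on top of the layer behind it (tops near 11 and 19 mm).
- **Bystanders:** the beaker, the slide box and the blue and black look-alikes I could see were at their original places. The arm hid the bottle in the last scene picture. It looked unmoved in the one before, and the arm did not go near it.

**Checks that failed or disagreed:**
- On the second press the force reading reached 41.8 N upward at the fingertips. The limit I know of is 40 N for the arm or the gripper's body, and 120 N at the wrist. The other two presses read 19 and 26 N.
- An automatic before-and-after pixel comparison was useless because the exposure had changed, so the bystander check was by eye.

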